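# Set out the power parts of an amplifier for reassembly

### The job

Set the amplifier's power parts out for reassembly, each standing upright and centred on its place, with left, right and behind as seen when facing the chassis's knob panel. On the bare aluminium chassis, put the transformer on the left pad with its long side parallel to the knob panel, the big capacitor on the pad between the transformer and the white terminal block, and the small capacitor on the pad behind the big one. Set the heat sink, fins up and square to the board, on the bare metal patch in the middle of the green circuit board, and lay the fan flat and squarely on top of the heat sink; leave the solder reel and the green-lidded jar where they stand.

Things in the scene. Friction and masses are not known exactly. Their poses are not given: they have to be found in the camera images.
- chassis: Fixed aluminium plate 160 (x) x 210 (y), 8 high; origin centre of underside, x front to back, y left. Dark front panel x -80..-76, 40 high, four knobs stick out 12 to -x, no other wall. Three flush dark pads 42 square at (x,y): left (-10,62), middle (-10,-12), behind (50,-12). White terminal block 70 x 24, top at 30, at (-10,-85). All mm. Yaw within 0.3; swaps sides with the board.
- board: Fixed green circuit board 120 (x) x 150 (y) mm on supports, top face 20 mm above the bench; origin at bench level under its centre; yaw within 0.3. Flush bare metal patch 50 mm square at (0,0). A row of six potentiometers, 11 mm wide, tops 39 mm above the bench, runs along the edge at y=-62 and at y=+62 mm; the patch's x sides are free.
- transformer: Loose small transformer, upright: dark steel core 40 (x) x 48 (y) mm, 30 mm high, copper winding with a white band on top up to 42 mm; 0.3 to 0.52 kg. Origin: centre of the underside, z up. The long side is y. Either way round is right.
- big_capacitor: Loose big capacitor: black upright can, diameter 35 mm, height 50 mm, aluminium top. Origin: centre of the underside; z up.
- small_capacitor: Loose small capacitor: black upright can, diameter 22 mm, height 40 mm, aluminium top. Origin: centre of the underside; z up.
- heat_sink: Loose aluminium heat sink, 50 by 50 mm and 28 mm high, a 7 mm base with seven upright fins that run along x. Origin: centre of the underside; z up, x and y along its sides. May be gripped across x (fin ends) or y (outer fins); any quarter turn is right.
- fan: Loose black square cooling fan, 50 by 50 mm and 15 mm high, lying flat on the bench with grey blades. Origin: centre of the underside; z up, x and y along its sides; any quarter turn is right.
- solder_reel: Bystander: blue reel, diameter 52 mm, 36 mm high, standing on its flange between chassis and circuit board; not to be moved. Origin: centre of the underside.
- jar: Bystander: clear jar with a green lid, diameter 64 mm, 54 mm high, at the left side of the bench; not to be moved. Origin: centre of the underside.
Not all that is in view belongs to the job. What is shaped like the fan but blue is not meant.

How it is judged:
At the end, for the whole second after the job is handed in: Upright, released, at rest on the right supports: transformer, big and small capacitor within 13 mm of the left, middle and behind pad, heat sink within 13 mm of the board patch, fan within 10 mm on the heat sink (each axis); transformer, heat sink and fan square within 0.25 rad (x of transformer in the frame of chassis between -0.023 and 0.003 m and y of transformer in the frame of chassis between 0.049 and 0.075 m and z of transformer in the frame of chassis between 0.002 and 0.014 m and angle between each of transformer, big_capacitor, small_capacitor, heat_sink, fan's own z axis and vertical below 0.12 rad and linear speed of each of transformer, big_capacitor, small_capacitor, heat_sink, fan below 0.02 m/s and angle between the y axis of transformer and the y axis of chassis, either way round below 0.25 rad and x of big_capacitor in the frame of chassis between -0.023 and 0.003 m and y of big_capacitor in the frame of chassis between -0.025 and 0.001 m and z of big_capacitor in the frame of chassis between 0.002 and 0.014 m and x of small_capacitor in the frame of chassis between 0.037 and 0.063 m and y of small_capacitor in the frame of chassis between -0.025 and 0.001 m and z of small_capacitor in the frame of chassis between 0.002 and 0.014 m and x of heat_sink in the frame of board between -0.013 and 0.013 m and y of heat_sink in the frame of board between -0.013 and 0.013 m and z of heat_sink in the frame of board between 0.014 and 0.026 m and (angle between the x axis of heat_sink and the x axis of board, either way round below 0.25 rad or angle between the x axis of heat_sink and the y axis of board, either way round below 0.25 rad) and x of fan in the frame of heat_sink between -0.01 and 0.01 m and y of fan in the frame of heat_sink between -0.01 and 0.01 m and z of fan in the frame of heat_sink between 0.022 and 0.034 m and (angle between the x axis of fan and the x axis of heat_sink, either way round below 0.25 rad or angle between the x axis of fan and the y axis of heat_sink, either way round below 0.25 rad)); the robot touches nothing.
It fails at once if the solder reel is moved more than 20 mm (distance of solder_reel from where it was at the start of the episode above 0.02 m).
It fails at once if the jar is moved more than 20 mm (distance of jar from where it was at the start of the episode above 0.02 m).
It also fails if it takes over 106 s, if anything falls off the work surface, if the arm or the gripper's body presses on something with over 40 N, if the wrist force passes 120 N, or if a joint passes its speed limit or range.

### The arm

A 6-joint arm with a two-finger parallel gripper is mounted at the origin on the work surface. World frame = base frame: x ahead of the robot, y to its left, z up, the work surface at z = 0. Lengths are in m, angles in rad, forces in N, time in s.
With the tool pointing down it reaches from about 0.325 to 0.925 m from the base axis. Payload 3.1 kg.
Tool frame: the origin (TCP) lies on the centre line of the jaws, within the pads' length; the fingertips stand 25 mm ahead of it and the grasp point (between the pads) lies 6 mm ahead of it (arm.tcp_to_tips is the distance from the TCP to the fingertips, in m); z points along the fingers, y is the line along which they close (so a half turn about z gives the same grasp; the last joint's range is limited). The gripper opens to 85 mm and grips with 20 to 120 N. Pads are 22 mm wide; open, the fingers measure 114 mm over their backs; the gripper's body (76 mm by 85 mm) begins 54 mm behind the grasp point. The pads swing forward as they close: fully open they stand 13 mm farther back than shut.
Start: joints at [-0.112, 0.217, 1.613, -0, 1.311, -0.112], TCP at [0.625, 0, 0.256] pointing down, gripper open.
Joint ranges: [-2.75, 2.75], [-0.78, 2.1], [0.31, 2.55], [-1.13, 4.27], [0.13, 2.63], [-2.58, 2.58]. Speed limits (rad/s): [2.79, 2.79, 3.14, 3.14, 3.14, 3.14].

### API

Orientations are given as a unit quaternion [x, y, z, w].
In Python, from cell import arm gives the robot as it stands. The module is installed in compiled form; this text tells all that it offers.
- The arm moves only by the tool move_arm, never from a script. Its argument "series" is text: rows parted by semicolons, each of 4 numbers parted by spaces: the shift along the world's x, y, z in m, then the turn about the world's z in degrees. In form: x y z turn; .... A call has 1 to 20 rows; each row is the pose to reach, as a shift and turn from the pose commanded when the call began; what a row does not reach only later rows make up. A row lasts 1/12 s, in which the tool goes at most 41.7 mm and 7.16 degrees, less where a joint would pass 70% of its speed; a pose out of reach is approached as far as the arm can. A call with a gripper value outside its range is refused whole. "hand" is the finger opening in m, from 0 to 0.0854, set as the call begins (left out, the last holds). The fingers move at their own pace and stop on an object; "grip_force" is the grip in N (left out, the last holds). Time passes only in rows, so rows that repeat a pose let the fingers close. It gives the time, the measured TCP pose, the force, the opening and the grip force at its end, in the units of the state.
- arm.observe(): the state, without advancing time (a new reading comes with each control period).
- arm.camera(name): name is "scene" or "side" or "wrist"; returns a dict with "frame" (384x512x3 uint8, blue, green, red), "fov_y" (degrees; the focal length in pixels is half the picture's height over the tangent of half this angle, whatever the lens; pixels are square), "cx", "cy" (the principal point, pixels), "eye" and "rotation" of the camera in the world. Camera axes: x right, y down, z forward; pixel columns grow to the right and rows downward; lengths in m; the calibration is good to about 2 mm. A picture is of the moment at which its call begins. There is no depth.
- arm.close_job(): hands the job in; it is judged then, once.
The state is a dict: "time_s": time; "qpos": joint angles; "qvel": joint speeds; "joint_efforts": joint torques, N m; "tool_pos": TCP position; "eef_rot": TCP orientation; "contact_force": force on the tool from outside, world axes, zero at the start; "wrist_torque": the same for the moment, N m; "grip_width": finger opening in m; "finger_force": force on a finger pad.
Only numpy, scipy, OpenCV 4.12 (cv2) and the standard library are available. Lean on these libraries where they do the work, as an engineer would, in place of code of your own. Each camera call takes 0.05 s, during which the arm holds its last target. There are 200 camera calls.

## Working session

There is one attempt and no reset: what is moved stays moved. The work goes in short steps, Python scripts to look and compute and a tool call to move; the robot and the scene stay as the last step left them, time stands still between calls to the robot, and variables do not carry over. Pictures are saved under pics/ and viewed, at most 14 in all, crops included, and the job is handed in when it is done.

Besides the shell and the picture viewer there is one more tool, called after "Emit:" in YAML: its name, and indented under it one key for each argument. move_arm: Moves the arm, as the interface text tells. Its arguments: {"type":"object","properties":{"series":{"type":"string"},"hand":{"type":"number"},"grip_force":{"type":"number"}},"required":["series"]}

```bash
mkdir -p pics; cat > h.py <<'E'
import numpy as np, cv2, json, sys
from cell import arm
def cam(n):
    c=arm.camera(n); return c
def ray(c,u,v):
    f=c['frame'].shape[0]/2/np.tan(np.radians(c['fov_y'])/2)
    return np.array(c['rotation'])@np.array([(u-c['cx'])/f,(v-c['cy'])/f,1])
def at(c,u,v,z):
    d=ray(c,u,v);e=np.array(c['eye']);return (e+d*(z-e[2])/d[2])[:2]
def proj(c,p):
    f=c['frame'].shape[0]/2/np.tan(np.radians(c['fov_y'])/2)
    q=np.array(c['rotation']).T@(np.array(p)-c['eye']);return c['cx']+f*q[0]/q[2],c['cy']+f*q[1]/q[2]
E
python3 - <<'E'
from h import *
import pickle
for n in ['scene','side','wrist']:
    c=cam(n); pickle.dump(c,open(f'{n}0.pkl','wb'))
    cv2.imwrite(f'pics/{n}0.png',cv2.resize(c['frame'],(800,600),interpolation=cv2.INTER_CUBIC))
    print(n,c['fov_y'],c['cx'],c['cy'],np.round(c['eye'],3),np.round(c['rotation'],2).tolist())
E
```

```text
scene 45.494654236363196 264.4562195563911 195.90038699072824 [ 1.016 -0.691  0.728] [0.85, 0.26, -0.14, -0.43]
side 44.05827532623312 242.55683982554012 185.41568113994165 [0.182 0.968 0.649] [-0.14, 0.86, -0.48, 0.07]
wrist 61.54586308691095 257.69719746513096 185.43185974520634 [0.625 0.072 0.373] [0.99, 0.0, -0.0, 0.14]
```

```bash
sed -i 's/^def cam(n):/from scipy.spatial.transform import Rotation as R\ndef cam(n):/; s/c=arm.camera(n); return c/c=arm.camera(n); c["rotation"]=R.from_quat(c["rotation"]).as_matrix(); return c/' h.py; cat h.py | head -6
```

```text
import numpy as np, cv2, json, sys
from cell import arm
from scipy.spatial.transform import Rotation as R
def cam(n):
    c=arm.camera(n); c["rotation"]=R.from_quat(c["rotation"]).as_matrix(); return c
def ray(c,u,v):
```

View pics/scene0.png

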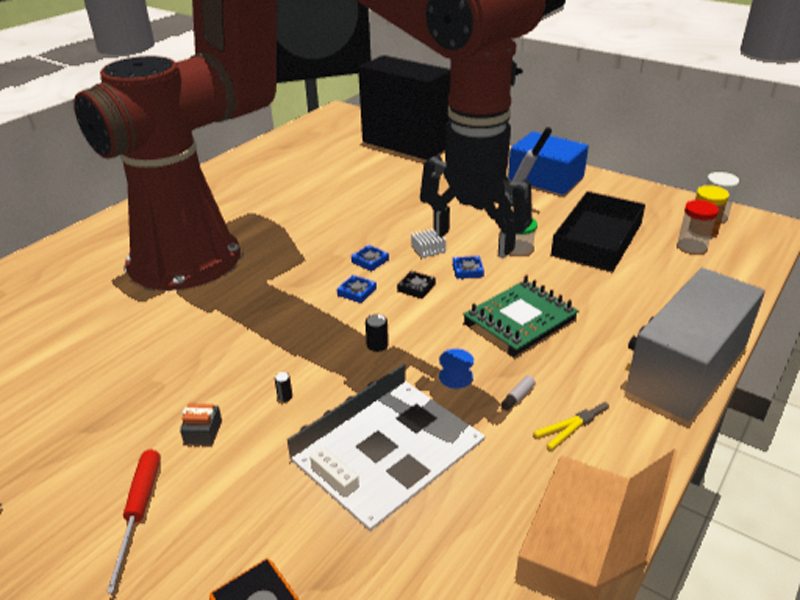

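View pics/side0.png

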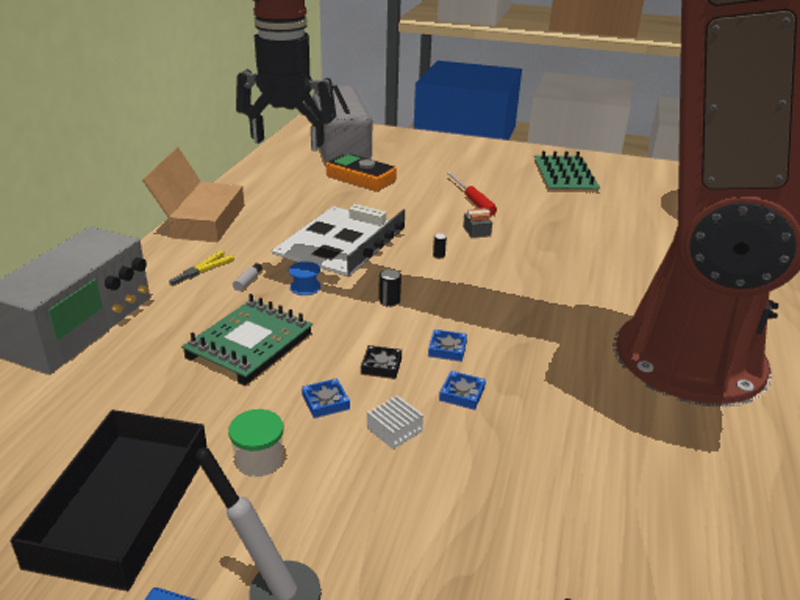

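View pics/wrist0.png

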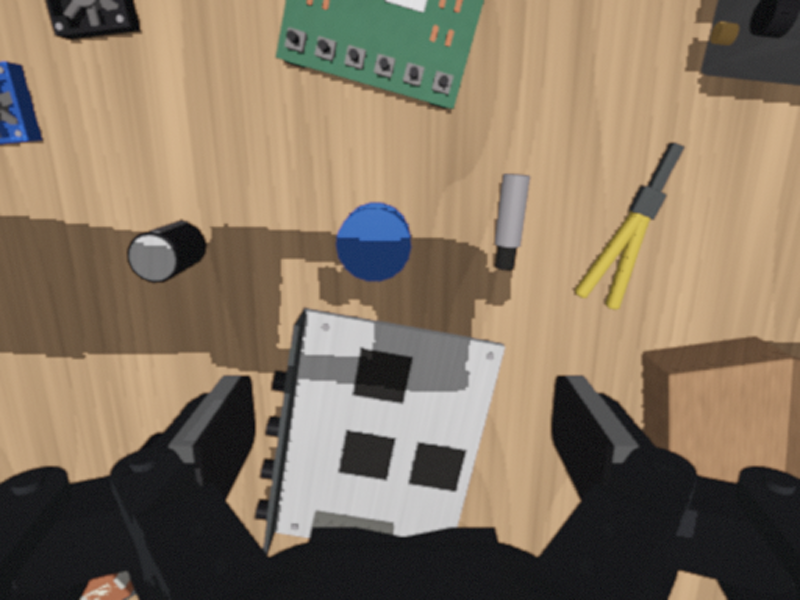

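```bash
python3 - <<'E'
from h import *
import pickle
C={}
for n in ['scene','side','wrist']:
    c=pickle.load(open(n+'0.pkl','rb')); c['rotation']=R.from_quat(c['rotation']).as_matrix(); C[n]=c
P={'big':(.05,dict(scene=(376,319),side=(390,274),wrist=(153,257))),
'small':(.04,dict(scene=(283,377),side=(440,237))),
'sink':(.028,dict(scene=(428,238),side=(395,416))),
'fan':(.015,dict(scene=(417,281),side=(382,360))),
'trafo':(.042,dict(scene=(198,412),side=(478,214))),
'patch':(.02,dict(scene=(521,312),side=(248,334))),
'padL':(.008,dict(scene=(418,418),side=(319,254),wrist=(383,375))),
'padM':(.008,dict(scene=(378,445),side=(350,234),wrist=(367,455))),
'padB':(.008,dict(scene=(408,471),side=(322,234),wrist=(438,466))),
'chFL':(.008,dict(wrist=(306,311))),'chBL':(.008,dict(wrist=(503,345))),
'bd1':(.02,dict(wrist=(278,55),side=(312,327),scene=(465,316))),'bd2':(.02,dict(wrist=(455,107),scene=(515,349))),
'reel':(.036,dict(wrist=(374,242),side=(305,267))),
'jar':(.054,dict(side=(257,428))),
'sinkc1':(.028,dict(side=(367,419))),'sinkc2':(.028,dict(side=(401,396))),'sinkc3':(.028,dict(side=(423,411))),'sinkc4':(.028,dict(side=(390,438))),
'fan1':(.015,dict(side=(371,346))),'fan2':(.015,dict(side=(402,348))),'fan3':(.015,dict(side=(394,375))),'fan4':(.015,dict(side=(361,372))),
}
for k,(z,d) in P.items():
    print(k,{n:np.round(at(C[n],u*.64,v*.64,z),3).tolist() for n,(u,v) in d.items()})
E
```

```text
big {'scene': [0.463, -0.002], 'side': [0.459, 0.001], 'wrist': [0.46, -0.001]}
small {'scene': [0.426, -0.175], 'side': [0.417, -0.165]}
sink {'scene': [0.376, 0.275], 'side': [0.363, 0.293]}
fan {'scene': [0.428, 0.161], 'side': [0.418, 0.173]}
trafo {'scene': [0.381, -0.292], 'side': [0.371, -0.274]}
patch {'scene': [0.625, 0.176], 'side': [0.619, 0.183]}
padL {'scene': [0.614, -0.108], 'side': [0.616, -0.092], 'wrist': [0.609, -0.107]}
padM {'scene': [0.597, -0.179], 'side': [0.59, -0.181], 'wrist': [0.595, -0.18]}
padB {'scene': [0.656, -0.193], 'side': [0.639, -0.164], 'wrist': [0.654, -0.191]}
chFL {'wrist': [0.55, -0.053]}
chBL {'wrist': [0.703, -0.081]}
bd1 {'wrist': [0.544, 0.125], 'side': [0.537, 0.137], 'scene': [0.554, 0.116]}
bd2 {'wrist': [0.659, 0.093], 'scene': [0.661, 0.087]}
reel {'wrist': [0.605, 0.006], 'side': [0.603, 0.003]}
jar {'side': [0.502, 0.393]}
sinkc1 {'side': [0.395, 0.31]}
sinkc2 {'side': [0.367, 0.254]}
sinkc3 {'side': [0.333, 0.273]}
sinkc4 {'side': [0.358, 0.333]}
fan1 {'side': [0.442, 0.147]}
fan2 {'side': [0.399, 0.137]}
fan3 {'side': [0.392, 0.2]}
fan4 {'side': [0.437, 0.208]}
```

Emit:
move_arm:
  series: "-0.041 0 0 0;-0.082 0 0 0;-0.123 0 0 0;-0.165 0 0 0;-0.165 0 -0.04 0;-0.165 0 -0.08 0;-0.165 0 -0.12 0;-0.165 0 -0.16 0;-0.165 0 -0.19 0;-0.165 0 -0.215 0;-0.165 0 -0.222 0;-0.165 0 -0.222 0;-0.165 0 -0.222 0"
  hand: 0.0854

```text
time_s: 1.23
tool_pos: [0.4605, -0.0, 0.0348]
eef_rot: [0.707, 0.707, 0.0, 0.0]
contact_force: [0.4, 0.3, 0.4]
grip_width: 0.0852
finger_force: 0.0
```

Emit:
move_arm:
  series: "0 0 0 0;0 0 0 0;0 0 0 0;0 0 0 0;0 0 0 0;0 0 0 0;0 0 0 0;0 0 0 0;0 0 0.03 0;0 0 0.07 0"
  hand: 0.02
  grip_force: 40

```text
time_s: 2.07
tool_pos: [0.4558, 0.0006, 0.1013]
eef_rot: [0.707, 0.707, -0.003, -0.004]
contact_force: [1.3, 0.9, -1.1]
grip_width: 0.0341
finger_force: 40.2
```

Emit:
move_arm:
  series: "0.022 -0.03 0.005 0;0.045 -0.06 0.005 0;0.067 -0.09 0.005 0;0.09 -0.12 0.005 0;0.112 -0.15 0.005 0;0.135 -0.18 0.005 0;0.135 -0.18 0.005 0;0.135 -0.18 -0.02 0;0.135 -0.18 -0.045 0;0.135 -0.18 -0.055 0;0.135 -0.18 -0.061 0;0.135 -0.18 -0.061 0;0.135 -0.18 -0.061 0"

```text
time_s: 3.15
tool_pos: [0.5951, -0.1798, 0.0438]
eef_rot: [0.707, 0.707, 0.0, 0.0]
contact_force: [0.8, 0.8, -1.5]
grip_width: 0.0336
finger_force: 40.5
```

Emit:
move_arm:
  series: "0 0 0 0;0 0 0 0;0 0 0 0;0 0 0.03 0;0 0 0.06 0;0 0 0.09 0;0 0 0.09 0"
  hand: 0.055

```text
time_s: 3.73
tool_pos: [0.5998, -0.1819, 0.1411]
eef_rot: [0.707, 0.707, 0.003, 0.006]
contact_force: [1.8, -0.9, 1.6]
grip_width: 0.0548
finger_force: 0.0
```

Emit:
move_arm:
  series: "-0.02 0 0.035 0;-0.055 -0.005 0.055 0;-0.09 -0.01 0.075 0;-0.125 -0.015 0.095 0;-0.16 -0.02 0.115 0;-0.195 -0.02 0.123 0;-0.195 -0.02 0.123 0;-0.195 -0.02 0.123 0;-0.195 -0.02 0.123 0"
  hand: 0.0854

```text
time_s: 4.48
tool_pos: [0.4003, -0.2001, 0.2564]
eef_rot: [0.707, 0.707, 0.0, 0.001]
contact_force: [-0.1, -0.1, 0.1]
grip_width: 0.0853
finger_force: 0.0
```

```bash
cat > snap.py <<'E'
from h import *
import pickle
n=sys.argv[2] if len(sys.argv)>2 else 'wrist'
c=cam(n); pickle.dump(c,open(sys.argv[1]+'.pkl','wb')); cv2.imwrite(f'pics/{sys.argv[1]}.png',cv2.resize(c['frame'],(800,600),interpolation=cv2.INTER_CUBIC))
print(np.round(arm.observe()['tool_pos'],4))
E
cat > px.py <<'E'
# px.py pic u,v,z ...
from h import *
import pickle
c=pickle.load(open(sys.argv[1]+'.pkl','rb'))
for a in sys.argv[2:]:
    u,v,z=map(float,a.split(',')); print(a,np.round(at(c,u*.64,v*.64,z),4))
E
python3 snap.py w1
```

```text
[ 0.4005 -0.2     0.2561]
```

View pics/w1.png

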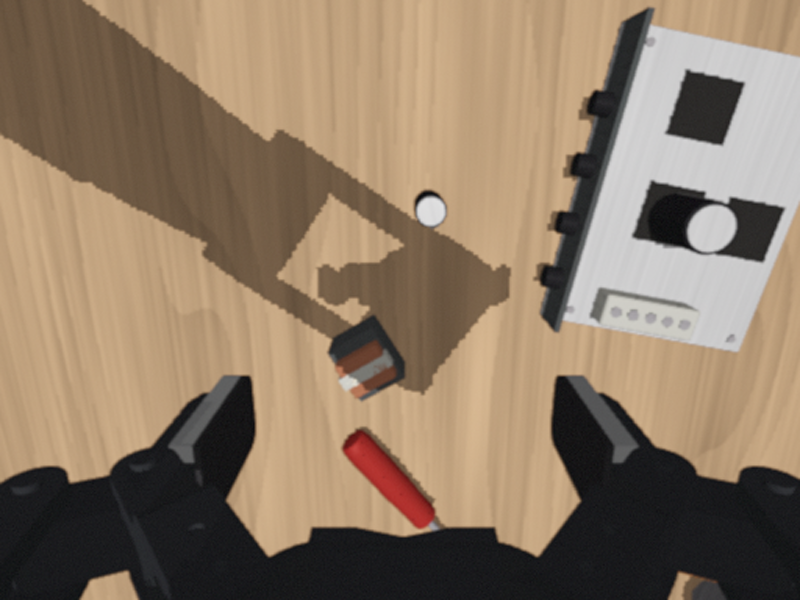

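```bash
python3 - <<'E'
import pickle,cv2
c=pickle.load(open('w1.pkl','rb'))
cv2.imwrite('pics/w1c.png',cv2.resize(c['frame'][190:265,195:275],None,fx=7,fy=7,interpolation=cv2.INTER_CUBIC))
E
python3 px.py w1 431,209,.04 367,360,.036 711,228,.058 705,108,.008
```

```text
431,209,.04 [ 0.4199 -0.1715]
367,360,.036 [ 0.3751 -0.2818]
711,228,.058 [ 0.596  -0.1811]
705,108,.008 [ 0.6083 -0.1068]
```

View pics/w1c.png

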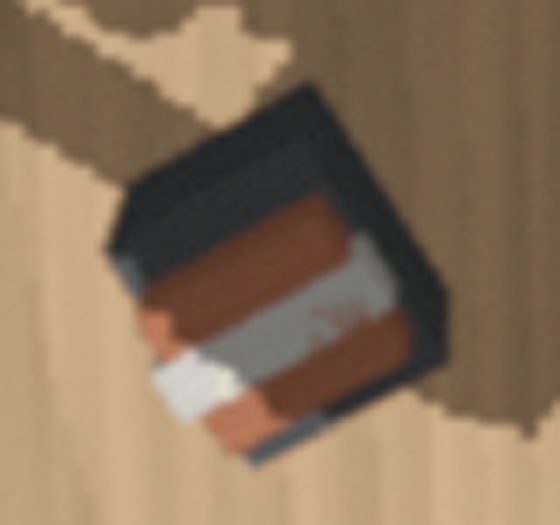

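```bash
python3 - <<'E'
from h import *
import pickle
c=pickle.load(open('w1.pkl','rb'))
q=lambda u,v,z: at(c,195+u/7,190+v/7,z)
B=[q(130,185,0),q(312,85,0),q(445,290,0)]
T=[q(108,255,.03),q(255,462,.03),q(445,360,.03)]
for P in (B,T):
    P=np.array(P);print(P.round(4).tolist(),(P[0]+P[2])/2,[ (np.hypot(*d).round(4),np.degrees(np.arctan2(d[1],d[0])).round(1)) for d in np.diff(P,axis=0)])
E
```

```text
[[0.3462, -0.2792], [0.3788, -0.2604], [0.4022, -0.2996]] [ 0.37418672 -0.2893844 ] [(np.float64(0.0377), np.float64(29.9)), (np.float64(0.0457), np.float64(-59.2))]
[[0.3464, -0.2795], [0.3698, -0.3177], [0.4021, -0.2986]] [ 0.3742705  -0.28904776] [(np.float64(0.0448), np.float64(-58.5)), (np.float64(0.0375), np.float64(30.5))]
```

Emit:
move_arm:
  series: "0.02 0.0285 -0.02 0;0.02 0.0285 -0.06 0;0.02 0.0285 -0.1 0;0.02 0.0285 -0.14 0;0.02 0.0285 -0.18 0;0.02 0.0285 -0.21 0;0.02 0.0285 -0.224 0;0.02 0.0285 -0.224 0;0.02 0.0285 -0.224 0"

```text
time_s: 5.28
tool_pos: [0.4197, -0.1707, 0.0307]
eef_rot: [0.707, 0.707, -0.0, -0.002]
contact_force: [-0.0, -0.1, 0.4]
grip_width: 0.0856
finger_force: 0.0
```

Emit:
move_arm:
  series: "0 0 0 0;0 0 0 0;0 0 0 0;0 0 0 0;0 0 0 0;0 0 0 0;0 0 0 0;0 0 0 0;0 0 0 0;0 0 0.03 0;0 0 0.06 7;0 0 0.1 14;0 0 0.12 21"
  hand: 0.01

```text
time_s: 6.37
tool_pos: [0.4216, -0.1724, 0.1562]
eef_rot: [0.564, 0.826, 0.0, 0.003]
contact_force: [1.0, -0.7, 0.3]
grip_width: 0.0209
finger_force: 39.2
```

Emit:
move_arm:
  series: "0.035 -0.003 0 7;0.07 -0.006 0 14;0.105 -0.009 0 21;0.14 -0.012 0 28;0.175 -0.015 0 35;0.21 -0.018 0 42;0.235 -0.0195 0 49;0.235 -0.0195 0 56;0.235 -0.0195 -0.035 58;0.235 -0.0195 -0.07 58;0.235 -0.0195 -0.095 58;0.235 -0.0195 -0.105 58;0.235 -0.0195 -0.111 58;0.235 -0.0195 -0.111 58;0.235 -0.0195 -0.111 58"

```text
time_s: 7.62
tool_pos: [0.6557, -0.1913, 0.0423]
eef_rot: [0.096, 0.995, -0.0, 0.001]
contact_force: [0.5, -0.2, -0.4]
grip_width: 0.0211
finger_force: 39.2
```

Emit:
move_arm:
  series: "0 0 0 0;0 0 0 0;0 0 0 0;0 0 0.03 0;0 0 0.07 0;0 0 0.11 -7;0 0 0.14 -14;0 0 0.14 -21"
  hand: 0.045

```text
time_s: 8.28
tool_pos: [0.6603, -0.193, 0.192]
eef_rot: [0.278, 0.96, -0.001, 0.008]
contact_force: [1.7, -0.5, 2.6]
grip_width: 0.0451
finger_force: 0.0
```

Emit:
move_arm:
  series: "-0.038 -0.013 0.01 -7;-0.076 -0.026 0.01 -14;-0.114 -0.039 0.01 -21;-0.152 -0.052 0.01 -28;-0.19 -0.065 0 -28;-0.228 -0.078 -0.01 -28;-0.266 -0.091 -0.02 -28;-0.281 -0.098 -0.04 -28;-0.281 -0.098 -0.08 -28;-0.281 -0.098 -0.12 -28;-0.281 -0.098 -0.14 -28;-0.281 -0.098 -0.151 -28;-0.281 -0.098 -0.151 -28;-0.281 -0.098 -0.151 -28"
  hand: 0.0854

```text
time_s: 9.45
tool_pos: [0.3744, -0.2893, 0.0307]
eef_rot: [0.5, 0.866, -0.0, 0.0]
contact_force: [-0.1, 0.3, 1.0]
grip_width: 0.0858
finger_force: 0.0
```

Emit:
move_arm:
  series: "0 0 0 0;0 0 0 0;0 0 0 0;0 0 0 0;0 0 0 0;0 0 0 0;0 0 0 0;0 0 0 0;0 0 0.03 0;0 0 0.06 -7;0 0 0.09 -14;0 0 0.1 -21"
  hand: 0.025
  grip_force: 80

```text
time_s: 10.45
tool_pos: [0.3756, -0.2905, 0.1342]
eef_rot: [0.652, 0.758, -0.0, 0.003]
contact_force: [1.6, -0.7, -3.0]
grip_width: 0.0385
finger_force: 82.9
```

Emit:
move_arm:
  series: "0.029 0.023 0 -7;0.058 0.046 0 -14;0.088 0.069 0 -20;0.117 0.092 0 -20;0.147 0.115 0 -20;0.176 0.138 0 -20;0.206 0.161 0 -20;0.235 0.182 0 -20;0.235 0.182 0 -20;0.235 0.182 -0.035 -20;0.235 0.182 -0.065 -20;0.235 0.182 -0.082 -20;0.235 0.182 -0.091 -20;0.235 0.182 -0.091 -20;0.235 0.182 -0.091 -20"

```text
time_s: 11.7
tool_pos: [0.6063, -0.106, 0.0398]
eef_rot: [0.772, 0.636, -0.002, -0.003]
contact_force: [-6.3, 2.4, 6.7]
grip_width: 0.0381
finger_force: 85.7
```

Emit:
move_arm:
  series: "0 0 0 0;0 0 0 0;0 0 0 0;0 0 0.03 0;0 0 0.07 0;0 0 0.11 0;0 0 0.15 0;0 0 0.15 0"
  hand: 0.06

```text
time_s: 12.37
tool_pos: [0.6155, -0.1089, 0.2008]
eef_rot: [0.772, 0.636, 0.006, 0.008]
contact_force: [2.0, -1.0, 1.4]
grip_width: 0.0603
finger_force: 0.0
```

Emit:
move_arm:
  series: "-0.02 0.033 0.01 5;-0.04 0.066 0.02 11;-0.06 0.1 0.03 11;-0.08 0.133 0.04 11;-0.1 0.166 0.05 11;-0.12 0.2 0.06 11;-0.14 0.233 0.068 11;-0.16 0.266 0.068 11;-0.18 0.3 0.068 11;-0.2 0.333 0.068 11;-0.209 0.362 0.068 11;-0.209 0.362 0.068 11;-0.209 0.362 0.068 11;-0.209 0.362 0.068 11"
  hand: 0.0854

```text
time_s: 13.53
tool_pos: [0.4003, 0.2548, 0.2574]
eef_rot: [0.707, 0.707, 0.0, 0.0]
contact_force: [-0.1, -1.2, 0.1]
grip_width: 0.0854
finger_force: 0.0
```

```bash
python3 snap.py w2; python3 snap.py s2 scene
```

```text
[0.4006 0.2544 0.2574]
[0.4007 0.2541 0.2573]
```

View pics/w2.png

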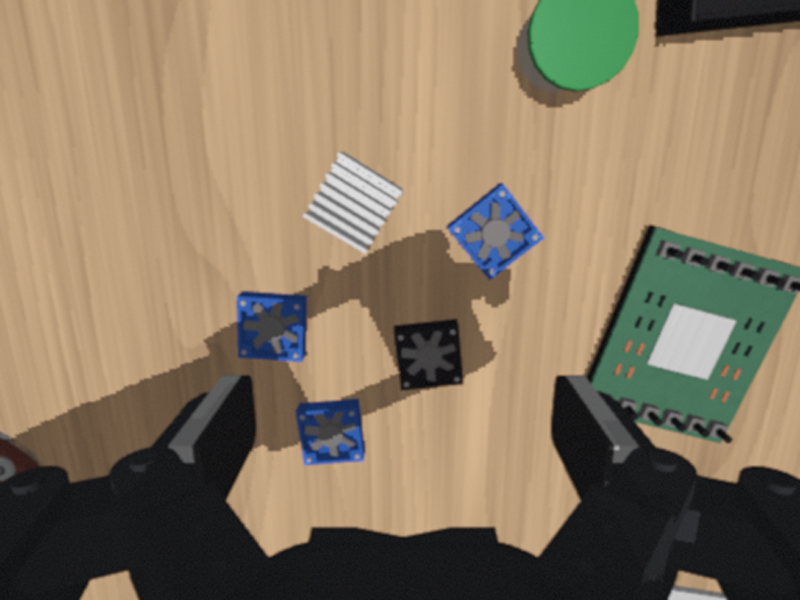

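View pics/s2.png

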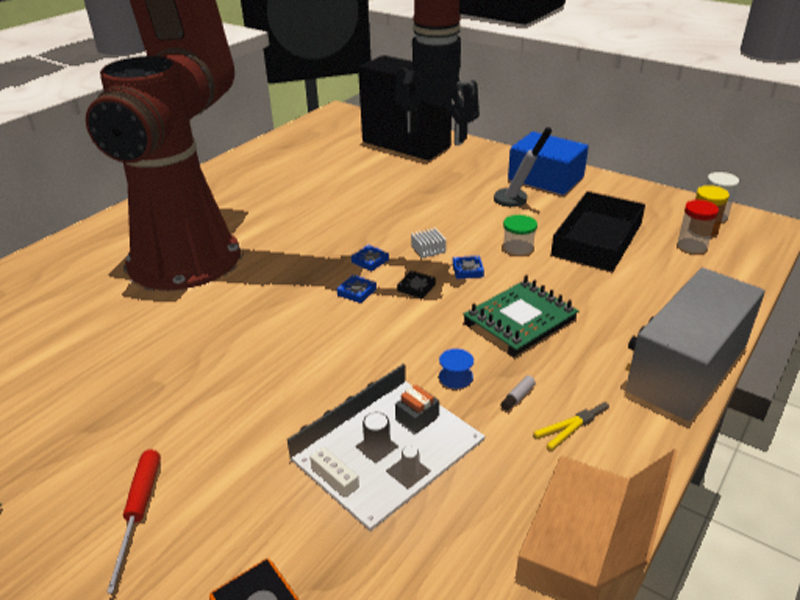

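```bash
python3 - <<'E'
from h import *
import pickle
c=pickle.load(open('w2.pkl','rb'))
for n,z,P in (('sink',.028,[(340,152),(402,190),(367,250),(304,215)]),('fan',.015,[(395,325),(458,320),(463,384),(401,390)]),('patch',.02,[(674,304),(736,320),(711,380),(649,364)])):
    P=np.array([at(c,u*.64,v*.64,z) for u,v in P]);d=np.diff(np.r_[P,P[:1]],axis=0)
    print(n,P.mean(0).round(4),np.hypot(*d.T).round(4),np.degrees(np.arctan2(d[:,1],d[:,0])).round(1))
cv2.imwrite('pics/w2c.png',cv2.resize(c['frame'][90:305,140:480],None,fx=2.3,fy=2.3,interpolation=cv2.INTER_CUBIC))
E
```

```text
sink [0.3673 0.2862] [0.0482 0.0483 0.0494 0.0494] [ -31.1 -120.6  150.2   57.9]
fan [0.4218 0.167 ] [0.048  0.054  0.0492 0.055 ] [   4.9  -84.  -173.8   94.8]
patch [0.6212 0.1799] [0.05   0.0505 0.0519 0.05  ] [ -14.6 -101.5  164.9   76.4]
```

View pics/w2c.png

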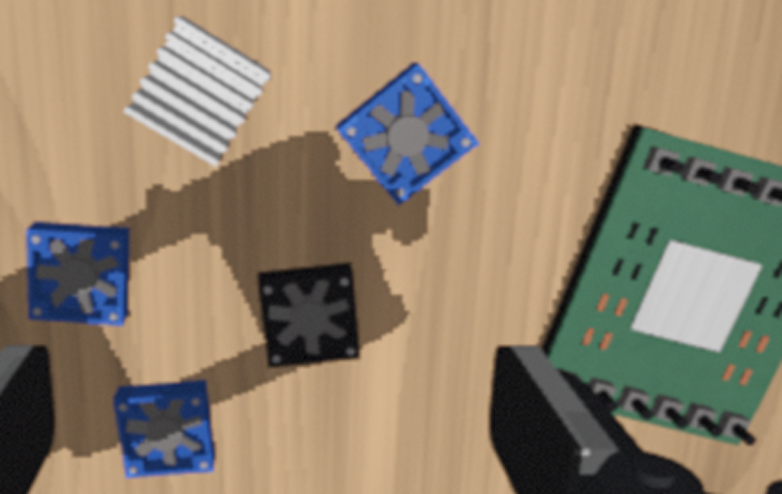

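Emit:
move_arm:
  series: "-0.033 0.031 0 -7;-0.033 0.031 -0.03 -14;-0.033 0.031 -0.07 -21;-0.033 0.031 -0.1 -28;-0.033 0.031 -0.14 -30.5;-0.033 0.031 -0.18 -30.5;-0.033 0.031 -0.21 -30.5;-0.033 0.031 -0.222 -30.5;-0.033 0.031 -0.229 -30.5;-0.033 0.031 -0.229 -30.5;-0.033 0.031 -0.229 -30.5"
  hand: 0.076

```text
time_s: 14.55
tool_pos: [0.3682, 0.2858, 0.0288]
eef_rot: [0.869, 0.496, 0.001, 0.0]
contact_force: [0.4, -0.5, 0.7]
grip_width: 0.0763
finger_force: 0.0
```

Emit:
move_arm:
  series: "0 0 0 0;0 0 0 0;0 0 0 0;0 0 0 0;0 0 0 0;0 0 0 0;0 0 0 0;0 0 0 0;0 0 0.03 0;0 0 0.07 0;0 0 0.1 0"
  hand: 0.035
  grip_force: 60

```text
time_s: 15.47
tool_pos: [0.3669, 0.2861, 0.1303]
eef_rot: [0.868, 0.496, 0.0, 0.0]
contact_force: [0.8, 0.9, -1.2]
grip_width: 0.0485
finger_force: 62.7
```

Emit:
move_arm:
  series: "0.036 -0.015 0 7;0.072 -0.03 0 14;0.108 -0.045 0 15.5;0.144 -0.06 0 15.5;0.18 -0.075 0 15.5;0.216 -0.09 0 15.5;0.254 -0.106 0 15.5;0.254 -0.106 0 15.5;0.254 -0.106 -0.03 15.5;0.254 -0.106 -0.055 15.5;0.254 -0.106 -0.072 15.5;0.254 -0.106 -0.079 15.5;0.254 -0.106 -0.079 15.5;0.254 -0.106 -0.079 15.5"

```text
time_s: 16.63
tool_pos: [0.6206, 0.1802, 0.0503]
eef_rot: [0.793, 0.609, -0.0, -0.0]
contact_force: [-2.4, -0.4, 2.9]
grip_width: 0.0487
finger_force: 65.6
```

Emit:
move_arm:
  series: "0 0 0 0;0 0 0 0;0 0 0 0;0 0 0 0;0 0 0.03 0;0 0 0.07 0;0 0 0.11 0;0 0 0.12 0"
  hand: 0.07

```text
time_s: 17.3
tool_pos: [0.6255, 0.1809, 0.1775]
eef_rot: [0.793, 0.609, 0.006, 0.003]
contact_force: [1.2, -0.1, 0.3]
grip_width: 0.07
finger_force: 0.0
```

Emit:
move_arm:
  series: "-0.04 -0.003 0 7;-0.08 -0.006 0 14;-0.12 -0.009 0 20;-0.16 -0.011 0 20;-0.199 -0.013 -0.01 20;-0.199 -0.013 -0.04 20;-0.199 -0.013 -0.08 20;-0.199 -0.013 -0.11 20;-0.199 -0.013 -0.13 20;-0.199 -0.013 -0.138 20;-0.199 -0.013 -0.142 20;-0.199 -0.013 -0.142 20;-0.199 -0.013 -0.142 20"

```text
time_s: 18.38
tool_pos: [0.4233, 0.1673, 0.0284]
eef_rot: [0.676, 0.737, 0.001, 0.001]
contact_force: [0.1, -0.3, 0.1]
grip_width: 0.0701
finger_force: 0.0
```

Emit:
move_arm:
  series: "0 0 0 0;0 0 0 0;0 0 0 0;0 0 0 0;0 0 0 0;0 0 0 0;0 0 0 0;0 0 0.03 0;0 0 0.07 0;0 0 0.11 0;0 0 0.13 0"
  hand: 0.035
  grip_force: 40

```text
time_s: 19.3
tool_pos: [0.4246, 0.1677, 0.1623]
eef_rot: [0.676, 0.737, 0.003, 0.002]
contact_force: [1.0, 0.2, -0.1]
grip_width: 0.0489
finger_force: 42.1
```

```bash
python3 snap.py w3; python3 snap.py s3 side
```

```text
[0.4268 0.1682 0.1654]
[0.4261 0.168  0.1629]
```

View pics/s3.png

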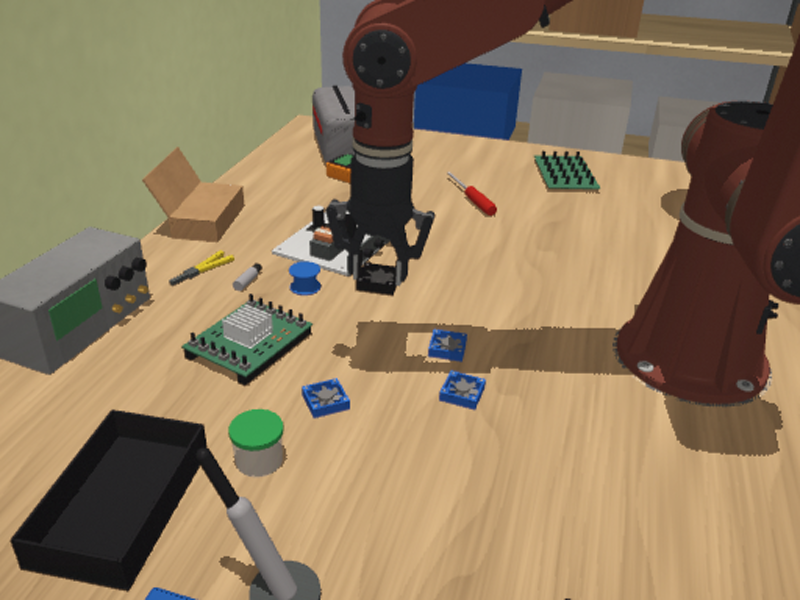

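View pics/w3.png

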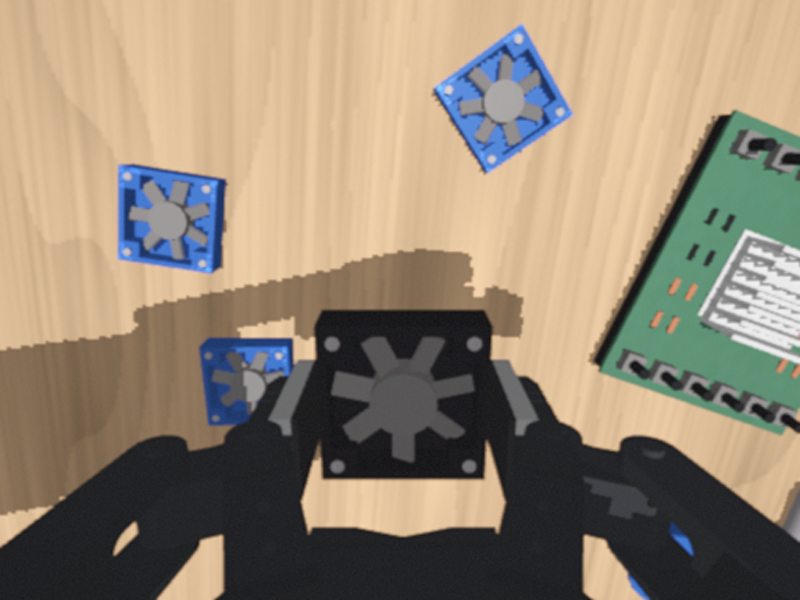

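Emit:
move_arm:
  series: "0.04 0.003 0 -7;0.08 0.006 0 -14;0.12 0.009 0 -20;0.16 0.011 0 -20;0.199 0.013 0 -20;0.199 0.013 0 -20;0.199 0.013 -0.03 -20;0.199 0.013 -0.055 -20;0.199 0.013 -0.07 -20;0.199 0.013 -0.077 -20;0.199 0.013 -0.08 -20;0.199 0.013 -0.08 -20;0.199 0.013 -0.08 -20"

```text
time_s: 20.48
tool_pos: [0.6209, 0.1801, 0.0775]
eef_rot: [0.793, 0.609, 0.0, 0.0]
contact_force: [-0.1, 0.0, -0.0]
grip_width: 0.0486
finger_force: 42.1
```

Emit:
move_arm:
  series: "0 0 0 0;0 0 0 0;0 0 0 0;0 0 0 0;0 0 0.03 0;0 0 0.07 0;0 0 0.11 0;-0.04 0 0.12 0;-0.08 0 0.12 0;-0.12 0 0.12 0;-0.12 0 0.12 0;-0.12 0 0.12 0"
  hand: 0.07

```text
time_s: 21.48
tool_pos: [0.4975, 0.1799, 0.1959]
eef_rot: [0.793, 0.609, -0.001, -0.001]
contact_force: [0.2, 0.8, 0.3]
grip_width: 0.0698
finger_force: 0.0
```

```bash
python3 snap.py w4; python3 snap.py s4 scene; python3 - <<'E'
import cv2,pickle
c=pickle.load(open('s4.pkl','rb'))
cv2.imwrite('pics/s4c.png',cv2.resize(c['frame'][165:345,175:390],None,fx=3.3,fy=3.3,interpolation=cv2.INTER_CUBIC))
E
```

```text
[0.5003 0.1801 0.1972]
[0.5019 0.1802 0.198 ]
```

View pics/s4c.png

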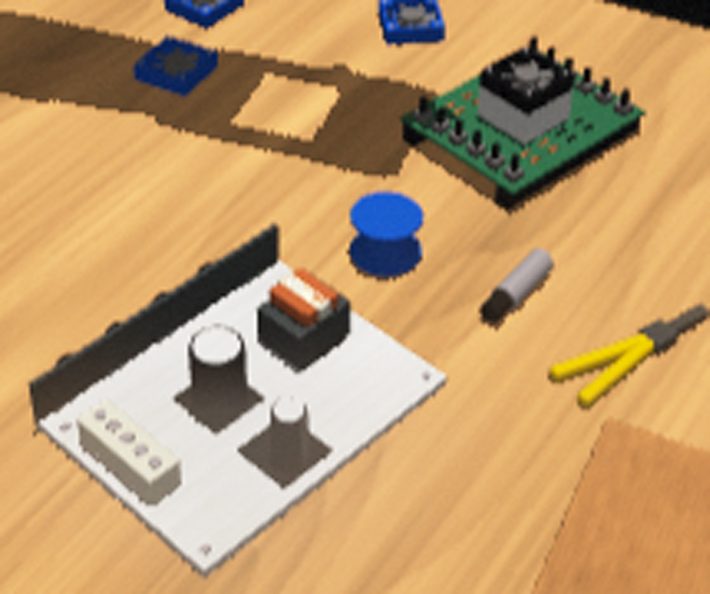

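View pics/w4.png

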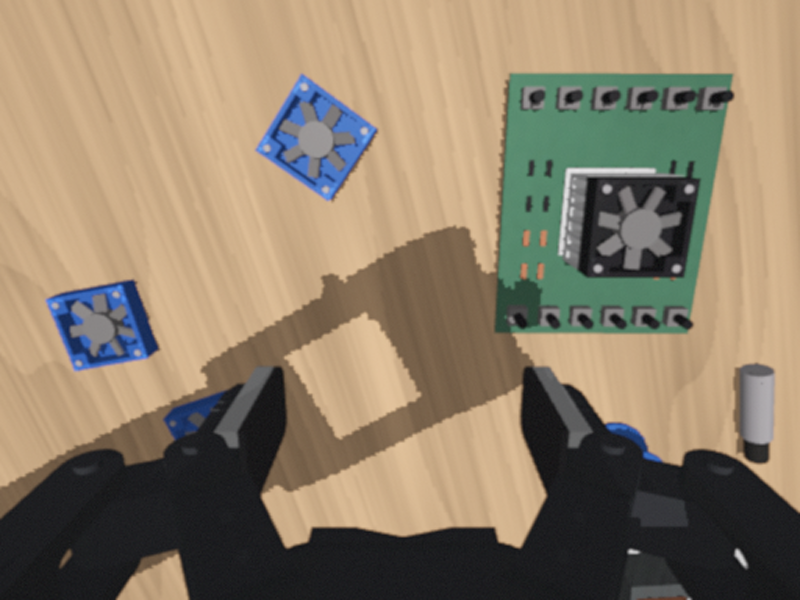

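```bash
python3 px.py w4 596,178,.063 700,178,.063 686,277,.063 582,275,.063 566,169,.02 559,255,.02 510,74,.02 732,74,.02 689,333,.02 497,331,.02; python3 - <<'E'
from h import *
import pickle
c=pickle.load(open('s4.pkl','rb'))
for n,u,v,z in [('big',217,345,.058),('small',290,407,.048),('trafo left core corner',258,325,.038),('trafo front',302,342,.038),('trafo right',349,312,.038)]:
    print(n,at(c,175+u/3.3,165+v/3.3,z).round(4))
E
```

```text
596,178,.063 [0.6027 0.2083]
700,178,.063 [0.6515 0.1953]
686,277,.063 [0.6398 0.1468]
582,275,.063 [0.5884 0.1616]
566,169,.02 [0.6017 0.2105]
559,255,.02 [0.5893 0.1623]
510,74,.02 [0.581  0.2677]
732,74,.02 [0.6963 0.2369]
689,333,.02 [0.6589 0.0924]
497,331,.02 [0.5437 0.1243]
big [ 0.6    -0.1833]
small [ 0.6603 -0.1921]
trafo left core corner [ 0.5987 -0.1393]
trafo front [ 0.6305 -0.136 ]
trafo right [ 0.6405 -0.0969]
```

Emit:
move_arm:
  series: "0.01 -0.03 0.02 0;0.02 -0.06 0.04 0;0.03 -0.09 0.06 0;0.04 -0.12 0.06 0;0.05 -0.15 0.06 0;0.07 -0.18 0.06 0;0.08 -0.21 0.06 0;0.09 -0.24 0.06 0;0.1 -0.27 0.06 4;0.1 -0.27 0.06 4;0.1 -0.27 0.06 4"

```text
time_s: 22.5
tool_pos: [0.603, -0.0925, 0.2577]
eef_rot: [0.773, 0.635, 0.001, 0.001]
contact_force: [0.2, 0.5, -0.7]
grip_width: 0.07
finger_force: 0.0
```

```bash
python3 snap.py w5
```

```text
[ 0.6024 -0.091   0.2575]
```

View pics/w5.png

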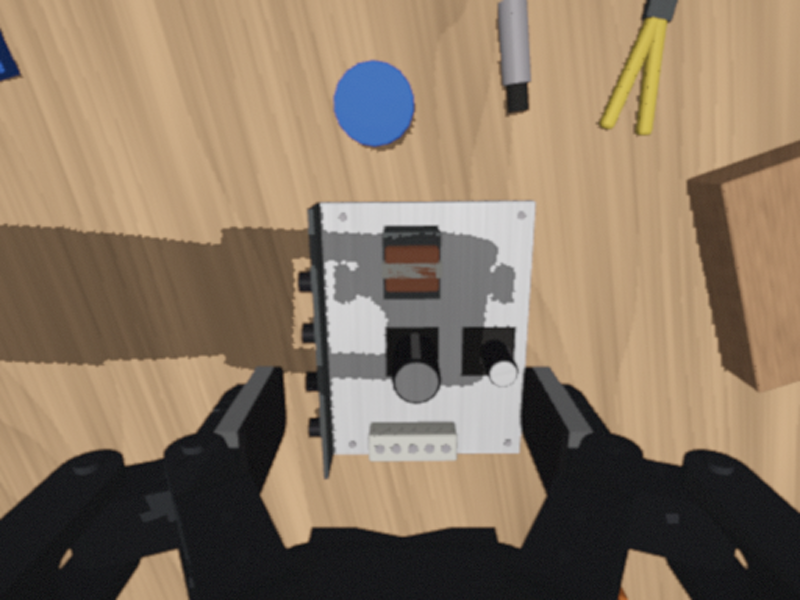

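```bash
python3 px.py w5 384,227,.008 439,227,.008 440,298,.038 384,298,.038 416,382,.058 503,373,.048 535,202,.008 521,453,.008
```

```text
384,227,.008 [ 0.5928 -0.0789]
439,227,.008 [ 0.6324 -0.0867]
440,298,.038 [ 0.6231 -0.131 ]
384,298,.038 [ 0.5845 -0.1233]
416,382,.058 [ 0.5958 -0.1815]
503,373,.048 [ 0.6573 -0.1917]
535,202,.008 [ 0.7037 -0.0823]
521,453,.008 [ 0.6667 -0.2886]
```

```bash
python3 -c "
from cell import arm
print(arm.close_job())"
```

```text
the job is handed in; nothing more can be done
None
```

I handed the job in at about 23 s: all five parts stand upright and square, by my measurements within about 3 mm of their places. The reel and jar were never touched, and the verdict itself was not shown.

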